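# Assemble the egg poacher and hold the surface probe in its cup

### The job

Get the egg poacher ready on the hob: set the steel two-hole insert into the pot so that it lies level on the pot's rim, then set the poaching cup into either hole of the insert so that its rim lies flat on the plate. Then take the surface thermometer out of its stand and, holding it upright, press its sprung foot gently onto the floor of the cup inside the small turned ring at the middle, so that the foot is pushed in about half of its 10 mm travel; finish while still holding it there, with the probe touching nothing but the cup. Never press hard, do not shove the pot about and leave the other things on the worktop alone.

Things in the scene. Friction and masses are not known exactly. Their poses are not given: they have to be found in the camera images.
- hob: slim black portable induction hob, 230 x 200 x 34 mm, fixed; origin under its centre, +z up, controls along its -x edge; glass top at z = 34 mm. The cooking zone with the pot is 10 mm from its centre towards +x
- pot: black saucepan on the hob, 0.95 kg, 102 mm high, round bowl 185 mm across outside (mouth not quite round: 76 to 87 mm inner radius). A long handle stays below the rim. Origin: on the underside, 43.5 mm off the bowl's axis towards the handle; the bowl's axis is at +43.5 mm along the body's y, the handle points to its -y, a little to -x
- pot_mouth (a point): centre of the pot's mouth: on the bowl's axis, level with the rim (102 mm above the pot's underside)
- insert: round stamped steel plate, 191 mm across, 3 mm thick, 0.26 kg, with two 60 mm holes, lying on six lugs bent down 14 mm deep within 74 mm radius; they go inside the pot, the plate's edge rests on the pot's rim. Origin on the axis at the lugs' lower ends, +z up; plate at z = 14 to 17 mm. Seated, its origin is 14 mm below the pot's rim on the pot's axis; any yaw
- insert_tab (a point): point to grip the insert: inside the black upright nylon lifting tab at its centre, 22 mm above the plate's top (z = 39 mm). The tab is 9 mm thick along the insert's y, 26 mm wide along its x and rises from the plate to 28 mm above it
- insert_hole_a (a point): centre of one 60 mm hole, at the plate's top: 42 mm from the insert's axis along its +y
- insert_hole_b (a point): centre of the other 60 mm hole, at the plate's top: 42 mm from the insert's axis along its -y
- cup: dark poaching cup, 80 g, 24 mm high: bowl 55 mm across under the rim, tapering to 39 mm at the foot; flat rim 70 mm across, 3 mm thick, its underside 21 mm above the cup's. Origin: centre of the underside, +z up. Seated in a hole its origin is 4 mm below the insert's origin; any yaw, with its tab away from the insert's tab
- cup_tab (a point): point to grip the cup: inside the upright black nylon tab on its rim, 37 mm from the cup's axis along its +y, 45 mm above its underside. The tab is 9 mm thick along the cup's y (radially), 22 mm wide along its x and rises from 24 to 50 mm above the underside
- cup_spot (a point): middle of the turned ring (19 mm across) in the cup's flat inner floor, 3 mm above the cup's underside; the flat floor is 34 mm across
- probe_stand: steel counter stand, fixed: foot 72 mm across and 12 mm high with an upright tube 23 mm outside and 16 mm inside, its mouth at z = 78 mm. Origin under its centre
- probe: pen-type surface thermometer, 0.1 kg, upright in the stand's tube, hanging by its shoulder. Origin on its axis at the extended foot's face (20 mm above the worktop in the stand), +z up. Thin stem up to 58 mm, shoulder 22 to 25 mm across at 58 to 65 mm, box-shaped grey handle at 64 to 126 mm, 20 mm along x, 26 mm along y. Lift it straight up 65 mm to free it
- probe_grip (a point): point to grip the probe: inside the handle on its axis, 100 mm above the extended foot's face, 26 mm under the handle's top; grip it 26 mm wide along the probe's y or 20 mm along its x
- probe_tip (a point): centre of the face of the probe's sprung copper foot (10 mm across); it moves with the foot
- probe_foot (a joint): how far the sprung foot is pushed in along the probe, m: 0 extended, 0.010 bottomed; the spring begins at 0.5 N and adds 0.5 N per mm (about 3 N at 5 mm)
- salt_shaker: salt shaker, 44 mm across, 90 mm high: leave alone; origin under its centre
- garlic: garlic bulb, 60 mm: leave alone; origin under its centre
- oregano: small herb jar, 47 mm across, 98 mm high: leave alone; origin under its centre
- mug: spotted mug, 82 mm across, 91 mm high, far right: leave alone; origin under its centre

How it is judged:
By the outcome, as a careful person would: the job done as asked, in the order asked, and still so for the second after the job is handed in, while the arm keeps its last pose, push and grip.
It also fails if it takes over 72 s, if anything falls off the work surface, if the arm or the gripper's body presses on something with over 40 N, if the wrist force passes 120 N, or if a joint passes its speed limit or range.

### The arm

A 6-joint arm with a two-finger parallel gripper is mounted at the origin on a cart in front of the work surface, level with it; the furniture and walls round the work are solid. World frame = base frame: x ahead of the robot, y to its left, z up, the work surface at z = 0. Lengths are in m, angles in rad, forces in N, time in s.
With the tool pointing down it reaches from about 0.325 to 0.9 m from the base axis. Payload 6.1 kg.
Tool frame: the origin (TCP) lies midway between the tips of the shut fingers; the grasp point (between the pads) lies 19 mm behind it; z points along the fingers, y is the line along which they close (so a half turn about z gives the same grasp; the last joint's range is limited). The gripper opens to 85 mm and grips with 20 to 120 N. Pads are 22 mm wide; open, the fingers measure 114 mm over their backs; the gripper's body (76 mm by 85 mm) begins 54 mm behind the grasp point. The pads swing forward as they close: fully open they stand 13 mm farther back than shut.
Start: joints at [-1.314, 0.22, 1.526, -0, 1.395, -0.126], TCP at [0.233, -0.58, 0.195] pointing down, gripper open.
Joint ranges: [-2.98, 2.98], [-0.91, 2.08], [0.09, 2.57], [-1.24, 4.39], [0.2, 2.65], [-2.68, 2.68]. Speed limits (rad/s): [2.57, 2.57, 3.01, 3.14, 3.14, 3.14].

### API

Orientations are given as [roll, pitch, yaw] about the fixed x, y, z axes, in that order (R = Rz(yaw) Ry(pitch) Rx(roll)).
In Python, from plant import movep, move_l, set_joints, gripper_to, hold, inverse_kinematics, observe, get_image, get_calibration, Unreachable, job_done gives the robot as it stands. Calls block until the motion is done:
- movep(position, orientation): joint-space move of the TCP to a pose.
- move_l(position, feed=0.15, rotation=None, max_force=None): straight line of the TCP; rotation=None keeps the orientation; feed is the mean speed in m/s. With max_force (N) it stops when the force on the tool has changed by that much, and returns True; else False.
- set_joints(angles): joint-space move.
- gripper_to(opening, f_grip=None): finger opening in m; f_grip is the grip in N (None keeps the last); returns when the fingers have stopped.
- hold(seconds).
- inverse_kinematics(position, orientation): joint angles nearest the present ones, or None.
- observe(): the state.
- get_image(name): name is "scene" or "top"; returns (picture, depth): 384x512x3 uint8, red, green, blue; 384x512 float32, m along the optical axis (not along the pixel's ray), 0 where there is no reading.
- get_calibration(name): a dict with "intrinsics" (3x3 intrinsics, pixels), "world_from_camera" (4x4, takes a point from camera to world coordinates). Camera axes: x right, y down, z forward; pixel columns grow to the right and rows downward; lengths in m; the calibration is good to about 2 mm. A picture is of the moment at which its call begins. get_calibration takes no time and is no camera call.
A pose or a line that the arm cannot do raises Unreachable and nothing moves.
- job_done(): hands the job in; it is judged then, once.
The state is a dict: "time_s": time; "q": joint angles; "joint_velocities": joint speeds; "joint_torque": joint torques, N m; "eef_pos": TCP position; "tcp_rot": TCP orientation; "ft_force": force on the tool from outside, world axes, zero at the start; "torque": the same for the moment, N m; "opening": finger opening in m; "grasp_force": force on a finger pad.
Only numpy, scipy, OpenCV 4.12 (cv2) and the standard library are available. Lean on these libraries where they do the work, as an engineer would, in place of code of your own. Each camera call takes 0.05 s, during which the arm holds its last target. There are 200 camera calls.

## Working session

There is one attempt and no reset: what is moved stays moved. The work goes in short steps, each a Python script; the robot and the scene stay as the last script left them, time stands still between calls to the robot, and variables do not carry over. Pictures are saved under pics/ and viewed, at most 12 in all, crops included, and the job is handed in when it is done.

```bash
ls; mkdir -p pics; python3 - <<'E'
from plant import *
import cv2,numpy as np
for n in("scene","top"):
    p,d=get_image(n); cv2.imwrite(f"pics/{n}0.png",cv2.resize(p[:,:,::-1],(800,600),interpolation=cv2.INTER_CUBIC)); np.savez(f"{n}0.npz",p=p,d=d)
    c=get_calibration(n); print(np.round(c["intrinsics"],1),np.round(c["world_from_camera"],3))
o=observe();print({k:np.round(v,3) for k,v in o.items()})
E
```

```text
pics
[[390.9   0.  247. ]
 [  0.  390.9 192.3]
 [  0.    0.    1. ]] [[ 0.418 -0.409  0.811 -0.589]
 [-0.908 -0.192  0.372 -0.708]
 [ 0.004 -0.892 -0.452  0.813]
 [ 0.     0.     0.     1.   ]]
[[487.4   0.  256.1]
 [  0.  487.4 187.9]
 [  0.    0.    1. ]] [[ 2.940e-01 -9.350e-01  1.970e-01  2.980e-01]
 [-9.560e-01 -2.880e-01  5.900e-02 -2.550e-01]
 [ 1.000e-03 -2.060e-01 -9.790e-01  1.681e+00]
 [ 0.000e+00  0.000e+00  0.000e+00  1.000e+00]]
{'time_s': np.float64(0.1), 'q': array([-1.314,  0.221,  1.527,  0.   ,  1.395, -0.126]), 'joint_velocities': array([ 0.001, -0.001, -0.004, -0.   ,  0.001,  0.002]), 'joint_torque': array([ 2.0000e-03, -4.9825e+01, -3.9054e+01, -0.0000e+00,  6.0000e-03,
        0.0000e+00]), 'eef_pos': array([ 0.233, -0.579,  0.194]), 'tcp_rot': array([-3.14 , -0.   ,  0.383]), 'ft_force': array([-0.189, -0.51 ,  0.477]), 'torque': array([-0.045, -0.035, -0.043]), 'grasp_force': np.float64(0.0), 'opening': np.float64(0.085)}
```

View pics/top0.png

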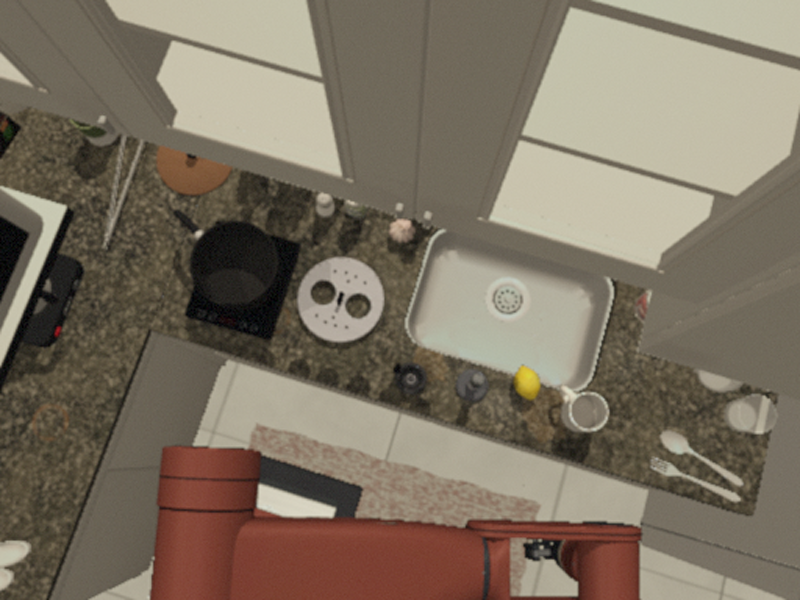

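View pics/scene0.png

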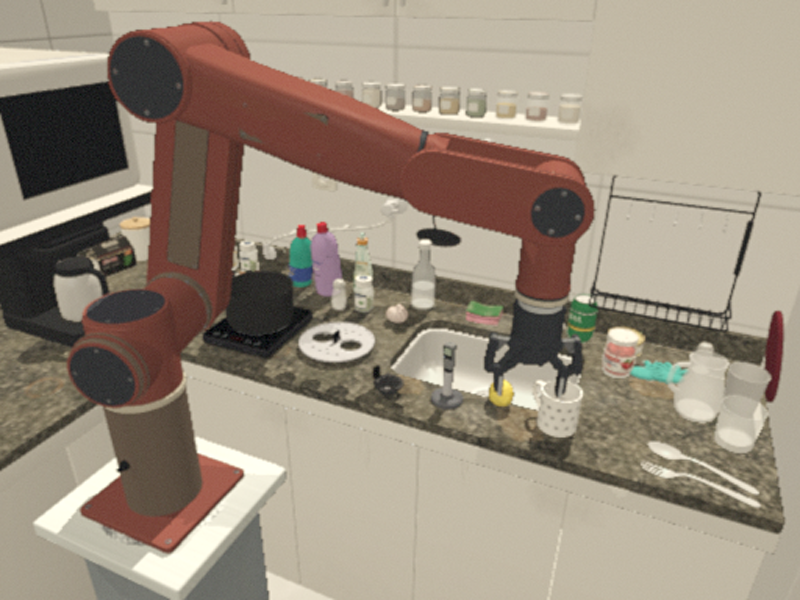

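The top picture shows the pot at (237,265), the insert at (340,298) with both holes and its central tab, the cup at (410,378) with its tab towards (398,370), and the probe at (473,382). The scene view agrees. I'll enlarge these next.

```bash
python3 - <<'E'
import cv2,numpy as np
a=np.load("top0.npz")["p"][:,:,::-1]; b=np.load("scene0.npz")["p"][:,:,::-1]
def crop(im,x,y,w,h,s,n):
    c=cv2.resize(im[y:y+h,x:x+w],None,fx=s,fy=s,interpolation=cv2.INTER_CUBIC)
    c=cv2.convertScaleAbs(c,alpha=1.3,beta=20)
    for i in range(0,w,10): cv2.line(c,(i*s,0),(i*s,6 if i%50 else 14),(0,255,255),1)
    for i in range(0,h,10): cv2.line(c,(0,i*s),(6 if i%50 else 14,i*s),(0,255,255),1)
    cv2.imwrite(n,c)
crop(a,180,155,150,110,5,"pics/topc.png")
crop(b,180,210,132,60,6,"pics/scc.png")
d=np.load("top0.npz")["d"]
print(np.round(d[160:225:6,190:250:6],3))
E
```

```text
[[1.704 1.737 1.737 1.739 1.731 1.737 1.736 1.74  1.736 1.736]
 [1.731 1.729 1.728 1.709 1.712 1.715 1.709 1.729 1.736 1.726]
 [1.731 1.733 1.708 1.72  1.706 1.709 1.712 1.703 1.727 1.724]
 [1.721 1.7   1.707 1.7   1.715 1.711 1.708 1.708 1.712 1.731]
 [1.718 1.701 1.722 1.719 1.716 1.697 1.694 1.696 1.703 1.703]
 [1.716 1.699 1.712 1.707 1.716 1.698 1.715 1.714 1.698 1.694]
 [1.714 1.695 1.687 1.692 1.693 1.694 1.711 1.714 1.697 1.685]
 [1.703 1.69  1.69  1.684 1.706 1.687 1.708 1.708 1.691 1.708]
 [1.705 1.699 1.682 1.679 1.697 1.685 1.684 1.689 1.678 1.693]
 [1.702 1.702 1.698 1.672 1.678 1.682 1.679 1.702 1.699 1.699]
 [1.7   1.693 1.69  1.697 1.688 1.677 1.691 1.692 1.693 1.697]]
```

View pics/topc.png

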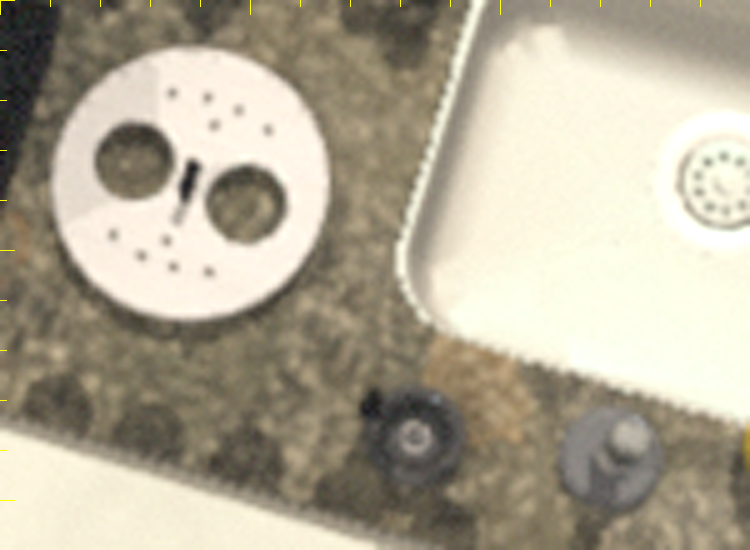

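View pics/scc.png

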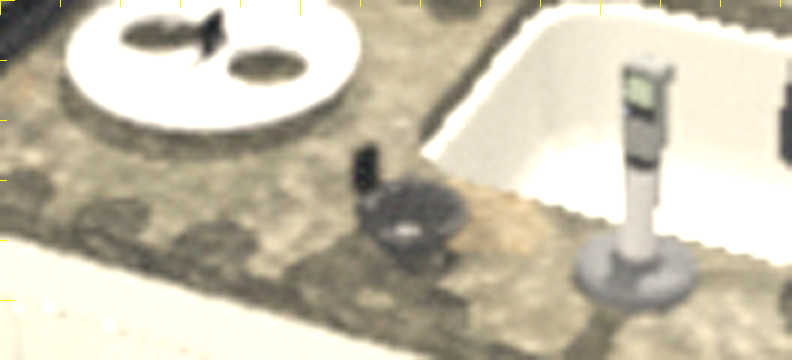

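Top crop: the insert's disc centre is at (191,183), with holes at (133,160) and (247,204). The cup's rim centre is at (415,437) and its tab top at (372,404). The stand's foot is at (611,459) and the probe top at (632,437). The pot rim and the handle's yaw need a closer look.

```bash
python3 - <<'E'
import cv2,numpy as np
a=np.load("top0.npz")["p"][:,:,::-1]; b=np.load("scene0.npz")["p"][:,:,::-1]
def crop(im,x,y,w,h,s,al,be):
    c=cv2.resize(im[y:y+h,x:x+w],None,fx=s,fy=s,interpolation=cv2.INTER_CUBIC)
    c=cv2.convertScaleAbs(c,alpha=al,beta=be)
    for i in range(0,w,10): cv2.line(c,(i*s,0),(i*s,8),(0,255,255),1)
    for i in range(0,h,10): cv2.line(c,(0,i*s),(8,i*s),(0,255,255),1)
    return c
A=crop(a,108,128,90,90,6,4.,10)   #540x540
B=crop(b,275,215,24,45,10,1.2,0)  #240x450
C=np.zeros((540,790,3),np.uint8); C[:,:540]=A; C[:450,545:785]=B
cv2.imwrite("pics/potprobe.png",C)
E
```

```text
(no output)
```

View pics/potprobe.png

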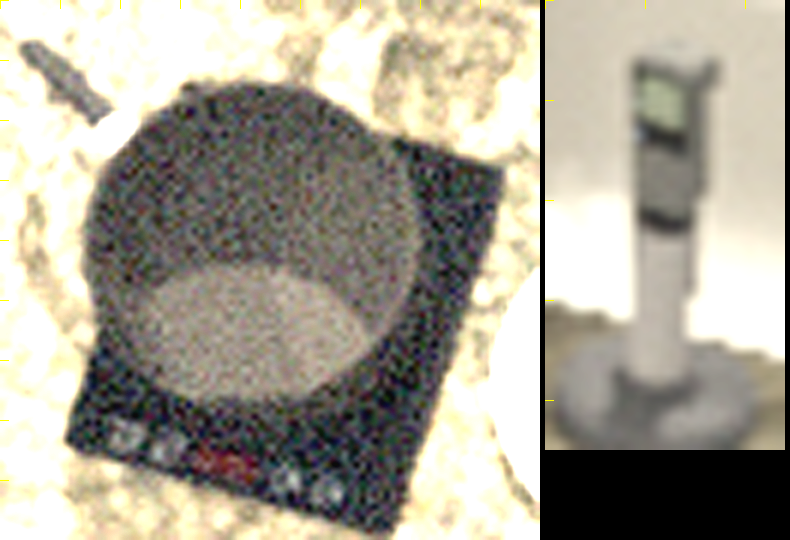

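The pot rim spans x 87–421 and y 82 to about 408, so its centre is near (254,245). The hob corners are (505,168), (68,440) and (390,535). On the probe, the front face spans u 633–688 and the right side 688–716, so it is turned about 25° from the view direction.

```bash
cat > h.py <<'E'
import numpy as np
from plant import *
def px(n,u,v,z):
    c=get_calibration(n);K=np.array(c["intrinsics"]);T=np.array(c["world_from_camera"])
    r=T[:3,:3]@np.linalg.solve(K,[u,v,1.]);o=T[:3,3]
    return o+r*(z-o[2])/r[2]
def proj(n,P):
    c=get_calibration(n);K=np.array(c["intrinsics"]);T=np.array(c["world_from_camera"])
    q=K@(T[:3,:3].T@(np.asarray(P)-T[:3,3]));return np.array([q[0]/q[2],q[1]/q[2],q[2]])
E
python3 - <<'E'
from h import *
np.set_printoptions(precision=4,suppress=True)
t=lambda x,y,z:px("top",(x+.5)/5-.5+180,(y+.5)/5-.5+155,z)
p=lambda x,y,z:px("top",(x+.5)/6-.5+108,(y+.5)/6-.5+128,z)
s=lambda x,y,z:px("scene",(x+.5)/6-.5+180,(y+.5)/6-.5+210,z)
I=t(191,183,.0155);a=t(133,160,.017);b=t(247,204,.017)
print("insert",I,"holes mid",(a+b)/2,"yaw of y",np.arctan2(*(b-a)[1::-1]),np.linalg.norm(b-a))
C=t(415,437,.0225);tb=t(372,404,.049);print("cup",C,"ring",t(414,437,.003),"tab",tb,np.linalg.norm((tb-C)[:2]),"ang",np.arctan2(*(tb-C)[1::-1]))
print("scene cup rim", s(412,210,.0225),"tab top",s(368,150,.05))
print("stand",t(611,459,.011),"probe top",t(632,437,.146),"scene stand",s(637,268,.011))
print("pot rim",p(254,245,.136))
H=[p(505,168,.034),p(68,440,.034),p(390,535,.034)];h=(H[0]+H[1])/2;d=H[0]-H[2];d/=np.linalg.norm(d)
print("hob",h,"pot from hob",h+.01*d)
for P in [t(632,437,.146)]:
  print(proj("scene",P), "camdir ang",np.arctan2(-.708-P[1],-.589-P[0]))
# pot edges: each ext
for e in [(87,240),(421,240),(254,82),(254,408)]: print(p(*e,.136))
I=s(213,65,.017);print("scene insert",I)
E
```

```text
insert [ 0.5826 -0.03    0.0155] holes mid [ 0.5828 -0.0293  0.017 ] yaw of y -1.6450788314557179 0.08584433545924458
cup [ 0.4587 -0.231   0.0225] ring [ 0.4603 -0.2301  0.003 ] tab [ 0.4688 -0.1974  0.049 ] 0.03510420855448569 ang 1.2792156477996988
scene cup rim [ 0.46   -0.2332  0.0225] tab top [ 0.4691 -0.2002  0.05  ]
stand [ 0.4848 -0.3632  0.011 ] probe top [ 0.4869 -0.3633  0.146 ] scene stand [ 0.477  -0.3683  0.011 ]
pot rim [0.569  0.1891 0.136 ]
hob [0.5604 0.1877 0.034 ] pot from hob [0.5704 0.188  0.034 ]
[287.3333 219.0281   1.3024] camdir ang -2.831572949505033
[0.5448 0.2769 0.136 ]
[0.5984 0.1031 0.136 ]
[0.6562 0.2202 0.136 ]
[0.4838 0.1586 0.136 ]
scene insert [ 0.5636 -0.042   0.017 ]
```

```bash
cat >> h.py <<'E'
np.set_printoptions(precision=4,suppress=True)
PI=np.pi
def rep(*m):
    o=observe();print(*m,"t",round(o["time_s"],2),o["eef_pos"],o["tcp_rot"],"F",o["ft_force"],"T",o["torque"],"op",round(o["opening"],4),"g",round(o["grasp_force"],1));return o
E
python3 - <<'E'
from h import *
psi=-1.645+PI/2
I=np.array([.5827,-.0297])
o=observe();e=o["eef_pos"]
gripper_to(.04)
move_l([e[0],e[1],.30],feed=.25)
movep([*I,.16],[-PI,0,psi]); rep("above")
c=move_l([*I,.014+.039-.019+.012],feed=.12)
rep("near")
c=move_l([*I,.014+.0215-.0005],feed=.03,max_force=6); rep("down",c)   # grasp point 23 mm up... 
E
```

```text
above t 3.55 [ 0.5829 -0.0305  0.1602] [ 3.1413 -0.0004 -0.075 ] F [ 0.5249 -0.2285  0.1114] T [-0.0241  0.0502  0.0209] op 0.04 g 0.0
near t 4.65 [ 0.5835 -0.0299  0.047 ] [ 3.1414 -0.0017 -0.0742] F [ 0.4693 -0.1224  0.195 ] T [ 0.064  -0.0329 -0.0336] op 0.0398 g 0.0
down False t 5.17 [ 0.5825 -0.0297  0.0348] [-3.1415  0.0005 -0.0742] F [-0.8464 -0.0465 -0.9591] T [ 0.0476 -0.0342 -0.0201] op 0.04 g 0.0
```

Insert's origin already sits on the worktop, so the TCP should go to z≈0.021. I'll correct the height and grasp.

```bash
python3 - <<'E'
from h import *
I=np.array([.5827,-.0297])
c=move_l([*I,.021],feed=.03,max_force=5); rep("down",c)
gripper_to(0.0,40); rep("grip")
c=move_l([*I,.26],feed=.2); rep("up")
import cv2
p,d=get_image("top"); cv2.imwrite("t1.png",p[:,:,::-1]);q,d=get_image("scene")
A=cv2.resize(p[130:240,100:260,::-1],(800,550),interpolation=2)[:, :]
B=cv2.resize(q[150:240,110:270,::-1],(800,450),interpolation=2)
cv2.imwrite("pics/lift.png",np.hstack([cv2.resize(A,(400,275)),cv2.resize(B,(400,275))]))
E
```

```text
down False t 5.78 [ 0.5826 -0.0297  0.0208] [-3.1415  0.0003 -0.0742] F [-0.6743  0.0822  0.6815] T [0.0316 0.0254 0.0022] op 0.0398 g 0.0
grip t 6.25 [ 0.5827 -0.0297  0.0211] [ 3.1416 -0.0001 -0.0742] F [0.7714 0.5768 0.3675] T [-0.0018 -0.0382  0.054 ] op -0.0004 g 0.0
up t 7.59 [ 0.5819 -0.0296  0.2584] [-3.1413  0.0026 -0.0742] F [0.2918 0.1888 0.5595] T [-0.0801  0.0377  0.0243] op 0.0003 g 0.0
```

View pics/lift.png

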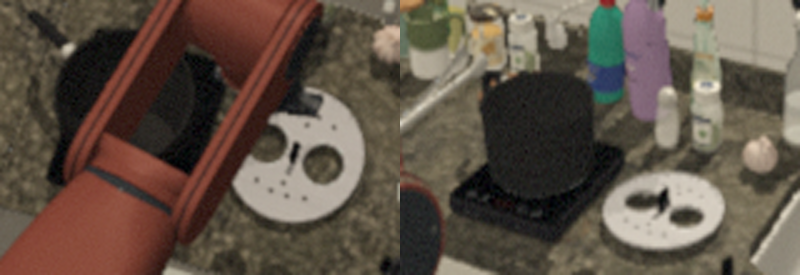

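The grasp missed: the fingers shut to 0. The picture shows the insert still on the worktop, with its tab at about (294,155) in the left half and (663,200) in the right half. I'll check the tab in both cameras against the pose I used.

```bash
python3 - <<'E'
from h import *
t=lambda x,y,z:px("top",(x+.5)/5-.5+180,(y+.5)/5-.5+155,z)
print("topcam tab top if (193,163)",t(193,163,.045),"base (180,215)",t(180,215,.017),"tab body",t(189,182,.03))
print("scene tab lift", px("scene",110+263*.4,150+200*90/275,.031))
for z in (.017,.045): print("pred tab top/scene",z,proj("top",[.5827,-.0297,z]),proj("scene",[.5827,-.0297,z]))
print("start tcp in top",proj("top",[.233,-.58,.195])*1.5625, "scene", proj("scene",[.233,-.58,.195])*1.5625)
print("now", proj("top",[.582,-.03,.258]),proj("scene",[.582,-.03,.258]))
import cv2
p,d=get_image("top");q,e=get_image("scene")
A=cv2.resize(p[155:230,180:255,::-1],(400,400),interpolation=2)
B=cv2.resize(q[190:245,185:240,::-1],(400,400),interpolation=2)
cv2.imwrite("pics/tab.png",np.hstack([A,B]))
E
```

```text
topcam tab top if (193,163) [ 0.5913 -0.031   0.045 ] base (180,215) [ 0.5585 -0.03    0.017 ] tab body [ 0.5804 -0.0305  0.03  ]
scene tab lift [ 0.577  -0.0357  0.031 ]
pred tab top/scene 0.017 [217.683  191.0533   1.6983] [214.6973 217.5136   1.5623]
pred tab top/scene 0.045 [217.0627 189.4264   1.6709] [214.4627 211.418    1.5497]
start tcp in top [555.0985 539.8507   2.2228] scene [524.2986 417.7542   1.5528]
now [211.6055 175.3      1.4623] [212.5229 161.6534   1.4528]
```

View pics/tab.png

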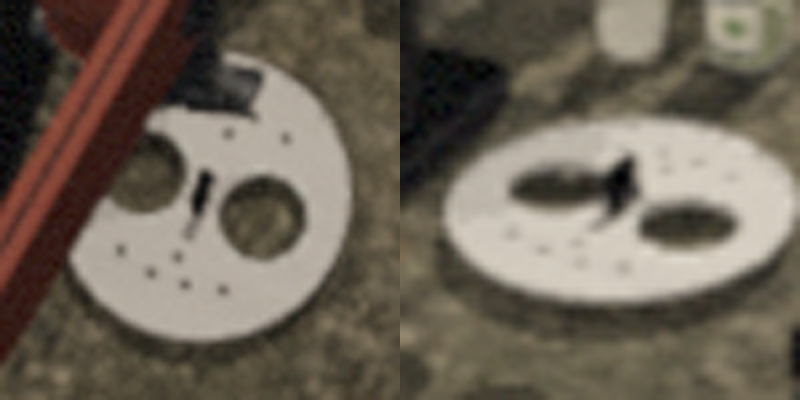

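The tab is where I predicted to within about 3 mm: native (218,190.6) in the top view and (215,215) in the scene view. So I should check where the gripper really is, using the depth images.

```bash
cat >> h.py <<'E'
def cloud(n,d):
    c=get_calibration(n);K=np.array(c["intrinsics"]);T=np.array(c["world_from_camera"])
    v,u=np.mgrid[:d.shape[0],:d.shape[1]]
    P=np.stack([(u-K[0,2])*d/K[0,0],(v-K[1,2])*d/K[1,1],d],-1)
    W=P@T[:3,:3].T+T[:3,3];W[d==0]=np.nan;return W
E
python3 - <<'E'
from h import *
rep()
for n in("scene","top"):
    p,d=get_image(n);W=cloud(n,d)
    m=(abs(W[...,0]-.58)<.12)&(abs(W[...,1]+.03)<.12)&(W[...,2]>.1)&(W[...,2]<.5)
    for z in np.arange(.2,.5,.02):
        k=m&(abs(W[...,2]-z)<.01)
        if k.sum()>2:
            v,u=np.nonzero(k);q=W[k];print(n,round(z,2),k.sum(),"x",np.percentile(q[:,0],[5,95]),"y",np.percentile(q[:,1],[5,95]),"u",u.min(),u.max(),"v",v.min(),v.max())
W=cloud("scene",np.load("scene0.npz")["d"])
m=(abs(W[...,0]-.233)<.12)&(abs(W[...,1]+.58)<.12)&(W[...,2]>.1)&(W[...,2]<.4)
for z in np.arange(.14,.4,.02):
    k=m&(abs(W[...,2]-z)<.01)
    if k.sum()>2:
        q=W[k];print("start",round(z,2),k.sum(),"x",np.percentile(q[:,0],[5,95]),"y",np.percentile(q[:,1],[5,95]))
E
```

```text
t 7.79 [ 0.5822 -0.0296  0.2588] [-3.1413  0.002  -0.0742] F [-0.4546  0.031   0.6207] T [-0.0151  0.0004 -0.0023] op 0.0 g 0.0
scene 0.3 25 x [0.5684 0.588 ] y [-0.0439 -0.0233] u 209 216 v 149 153
scene 0.32 43 x [0.5687 0.5844] y [-0.0468 -0.0217] u 209 216 v 144 149
scene 0.34 68 x [0.5657 0.5876] y [-0.0641 -0.005 ] u 203 222 v 138 144
scene 0.36 120 x [0.5646 0.5908] y [-0.0779  0.0087] u 199 225 v 131 140
scene 0.38 155 x [0.5628 0.5842] y [-0.0918  0.0203] u 196 228 v 126 135
scene 0.4 132 x [0.5628 0.5808] y [-0.075   0.0033] u 200 224 v 122 130
scene 0.42 84 x [0.544  0.5832] y [-0.0699 -0.0085] u 201 222 v 117 124
scene 0.44 119 x [0.5435 0.5798] y [-0.0689 -0.014 ] u 201 221 v 112 119
scene 0.46 138 x [0.5432 0.5874] y [-0.0689 -0.0113] u 201 221 v 105 113
scene 0.48 104 x [0.5434 0.582 ] y [-0.0705 -0.0142] u 200 222 v 100 108
top 0.3 3 x [0.5727 0.5756] y [-0.0377 -0.0326] u 210 212 v 174 175
top 0.32 4 x [0.5727 0.5759] y [-0.0424 -0.0341] u 210 213 v 173 174
top 0.34 7 x [0.5693 0.5758] y [-0.0575 -0.0424] u 212 217 v 172 175
top 0.36 21 x [0.5684 0.5791] y [-0.0693 -0.049 ] u 214 222 v 171 175
top 0.38 52 x [0.5673 0.5898] y [-0.09    0.0265] u 187 229 v 156 176
top 0.4 57 x [0.5697 0.5882] y [-0.0882  0.0279] u 186 228 v 158 175
top 0.42 19 x [0.5596 0.5879] y [-0.0702 -0.0569] u 212 221 v 163 172
top 0.44 23 x [0.5558 0.5828] y [-0.0671 -0.0533] u 194 219 v 162 172
top 0.46 23 x [0.552  0.5883] y [-0.067  -0.0196] u 194 219 v 158 169
start 0.24 17 x [0.2057 0.2546] y [-0.6286 -0.5386]
start 0.26 96 x [0.2043 0.2544] y [-0.6341 -0.5309]
start 0.28 100 x [0.2015 0.2483] y [-0.6386 -0.5272]
start 0.3 316 x [0.1958 0.2563] y [-0.6484 -0.5185]
start 0.32 322 x [0.1968 0.2482] y [-0.6464 -0.521 ]
start 0.34 463 x [0.1996 0.2509] y [-0.6417 -0.5221]
start 0.36 144 x [0.1946 0.2228] y [-0.6161 -0.5497]
start 0.38 259 x [0.1944 0.2216] y [-0.6165 -0.5515]
```

The shut fingertips show at z≈0.29 while the TCP reads 0.259, so the arm's tips are about 30 mm higher than reported, with x and y consistent. A gentle touch on bare worktop with shut fingers will measure the offset.

```bash
python3 - <<'E'
from h import *
P=px("top",(350+.5)/5-.5+180,(340+.5)/5-.5+155,0);print(P)
d=np.load("top0.npz")["d"];W=cloud("top",d);print("counter z",np.nanmedian(W[218:228,245:255,2]))
W=cloud("scene",np.load("scene0.npz")["d"]);u,v,_=proj("scene",P);print("scene counter z",np.nanmedian(W[int(v)-2:int(v)+3,int(u)-2:int(u)+3,2]))
movep([P[0],P[1],.12],[-PI,0,-.074])
c=move_l([P[0],P[1],.03],feed=.12,max_force=5);rep(c)
if not c: c=move_l([P[0],P[1],-.04],feed=.025,max_force=4);rep("touch",c)
hold(.2);rep();move_l([P[0],P[1],.12])
E
```

```text
[ 0.5119 -0.1679 -0.    ]
counter z 0.0014114768143996814
scene counter z 0.00016496917402952782
False t 9.64 [ 0.5128 -0.1681  0.0309] [ 3.141  -0.0014 -0.0737] F [ 0.1938  0.7707 -0.5492] T [-0.0218  0.0273  0.0233] op -0.0001 g 0.0
touch True t 12.01 [ 0.5119 -0.168  -0.0365] [-3.1415  0.0002 -0.074 ] F [-0.4797 -0.2036  5.4601] T [0.0156 0.1195 0.0322] op 0.0001 g 2.4
t 12.21 [ 0.5119 -0.1679 -0.0365] [-3.1415  0.0001 -0.074 ] F [-0.3664  0.2702  5.4743] T [0.068  0.0627 0.0228] op -0.0 g 2.6
```

True tip height = reported + about 36 mm. I'll apply this offset from here on.

```bash
cat >> h.py <<'E'
ZO=.036
def L(x,y,z,feed=.15,**k): return move_l([x,y,z-ZO],feed=feed,**k)   # true tip z
def MP(x,y,z,yaw): movep([x,y,z-ZO],[-PI,0,yaw])
E
python3 - <<'E'
from h import *
psi=-.0742;I=(.5827,-.0297)
gripper_to(.04); MP(*I,.12,psi)
L(*I,.06,.12)
c=L(*I,.0215,.04,max_force=5); rep("down",c)
gripper_to(0.0,40); o=rep("grip")
if o["opening"]>.005:
    L(*I,.04,.05); rep("up"); L(*I,.26,.2); hold(.2); rep("up2")
E
```

```text
down False t 16.32 [ 0.5831 -0.0298 -0.0142] [ 3.1415 -0.0006 -0.0742] F [-0.4453  0.1302  0.6001] T [ 0.0394 -0.0231  0.0533] op 0.0399 g 0.0
grip t 16.7 [ 0.583  -0.0298 -0.0141] [ 3.1415 -0.0006 -0.0742] F [-0.7775  0.1808  2.0093] T [-0.0024  0.0952 -0.001 ] op 0.0084 g 40.9
up t 17.22 [ 0.5829 -0.0297  0.0043] [ 3.1415 -0.0006 -0.0742] F [ 0.8252 -0.1505 -3.0687] T [-0.0116  0.0347 -0.0357] op 0.0081 g 40.3
up2 t 18.67 [ 0.5821 -0.0296  0.2226] [-3.1413  0.0022 -0.0742] F [ 0.184  -0.1802 -2.7592] T [ 0.0121 -0.0206  0.0202] op 0.008 g 40.3
```

```bash
python3 - <<'E'
from h import *
psi=-.0742;P=(.5697,.1886)
MP(*P,.25,psi); L(*P,.166,.15); hold(.1); rep("above")
c=L(*P,.1425,.03,max_force=4); rep("down",c); hold(.15); o=rep()
import cv2
p,d=get_image("scene");cv2.imwrite("pics/pot2.png",cv2.resize(p[130:230,120:260,::-1],(700,500),interpolation=2))
E
```

```text
above t 20.36 [0.5711 0.1885 0.1319] [-3.1408 -0.003  -0.0746] F [-1.0114  0.461  -2.4498] T [ 0.0322 -0.0106 -0.0062] op 0.0079 g 40.2
down True t 21.06 [0.5692 0.1886 0.1076] [ 3.1413  0.0012 -0.0742] F [-0.3246  0.5054  4.9941] T [-0.0216 -0.0543  0.05  ] op 0.0082 g 41.2
t 21.21 [0.5692 0.1886 0.1076] [ 3.1413  0.0012 -0.0741] F [0.0232 0.2299 5.9193] T [-0.0265 -0.0673 -0.0061] op 0.0079 g 41.4
```

View pics/pot2.png

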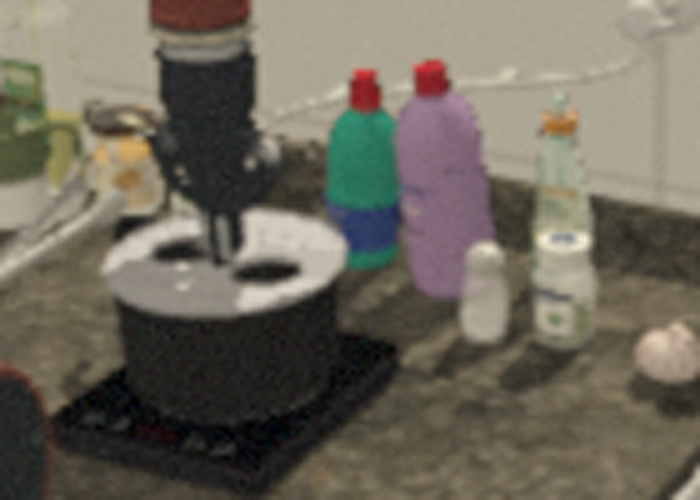

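The picture shows the insert lying level on the pot rim with the tab still in the fingers, and contact came at exactly the seated height. Next I'll release it, pick up the cup, and re-measure the holes while the arm is out of the way.

```bash
python3 - <<'E'
from h import *
import cv2
P=(.5692,.1886)
gripper_to(.03); rep("open"); L(*P,.26,.25)
T=(.4696,-.1965);psi=1.279+PI/2-PI
MP(*T,.12,psi)
p,d=get_image("top");cv2.imwrite("t3.png",p[:,:,::-1])
L(*T,.06,.15); c=L(*T,.0265,.04,max_force=4); rep("down",c)
gripper_to(0,40); o=rep("grip")
c=proj("top",[*P,.139]);x,y=c[:2].astype(int)
g=cv2.cvtColor(p,cv2.COLOR_RGB2GRAY)[y-40:y+40,x-40:x+40];g=cv2.resize(g,None,fx=8,fy=8,interpolation=2)
_,b=cv2.threshold(g,110,255,0)
cs,h=cv2.findContours(b,cv2.RETR_CCOMP,2)
for k,hh in zip(cs,h[0]):
    A=cv2.contourArea(k)/64
    if A>60:
        e=cv2.fitEllipse(k);u=(np.array(e[0])+.5)/8-.5+[x-40,y-40];print("area",A,"px",u,"axes",np.array(e[1])/8,"outer" if hh[3]<0 else "hole",px("top",*u,.139))
cv2.imwrite("pics/ins3.png",g)
E
```

```text
open t 21.6 [0.5675 0.1883 0.1056] [ 3.1404  0.0049 -0.0742] F [-0.4812  0.2758 -0.3881] T [ 0.0329  0.0133 -0.0235] op 0.0303 g 0.0
down False t 25.37 [ 0.4698 -0.1966 -0.0093] [ 3.1415 -0.0003 -0.2918] F [ 0.103   0.4477 -0.5817] T [-0.0502 -0.0355  0.0309] op 0.0301 g 0.0
grip t 25.68 [ 0.4699 -0.1967 -0.0091] [ 3.1414 -0.0007 -0.2918] F [-0.4782  0.6855  2.127 ] T [ 0.0103  0.0415 -0.0167] op 0.008 g 41.2
area 2664.8515625 px [149.0997 167.7528] axes [57.1266 59.7122] outer [0.5697 0.1915 0.139 ]
area 237.5703125 px [160.9843 172.74  ] axes [16.5946 18.4254] hole [0.5654 0.1489 0.139 ]
area 281.390625 px [139.1604 164.3959] axes [17.0186 22.8707] hole [0.5708 0.2263 0.139 ]
```

```bash
python3 - <<'E'
from h import *
T=(.4696,-.1965)
L(*T,.05,.06); L(*T,.24,.25); rep("up")
dr=np.array([.0741,.9972]);H=np.array([.5692,.1900])+.042*dr
G=H+.037*dr;print("H",H,"G",G)
MP(*G,.22,-.0742); L(*G,.172,.15); hold(.1); rep("above")
c=L(*G,.1435,.03,max_force=3); rep("down",c); hold(.15); rep()
E
```

```text
up t 27.13 [ 0.4686 -0.1959  0.2021] [-3.1408  0.0029 -0.2919] F [-0.2086 -0.2877 -1.007 ] T [ 0.0174 -0.0051 -0.0328] op 0.0081 g 40.8
H [0.5723 0.2319] G [0.5751 0.2688]
above t 29.44 [0.5762 0.2687 0.1376] [-3.1408 -0.0022 -0.0747] F [ 0.1719  0.1141 -0.2972] T [ 0.0021  0.006  -0.0325] op 0.0082 g 40.7
down True t 30.28 [0.5746 0.2687 0.1087] [ 3.1412  0.0011 -0.0741] F [-0.7575  0.3278  4.8164] T [-0.0899  0.0526  0.0225] op 0.008 g 41.5
t 30.43 [0.5746 0.2687 0.1087] [ 3.1411  0.0011 -0.0741] F [0.0311 0.0095 5.4454] T [-0.1093  0.0554 -0.0287] op 0.0082 g 41.7
```

```bash
python3 - <<'E'
from h import *
import cv2
G=(.5746,.2687)
gripper_to(.03); rep("open"); L(*G,.26,.25)
gripper_to(.055); Q=(.4858,-.3634)
MP(*Q,.22,-.07)
p,d=get_image("top");q,e=get_image("scene")
A=cv2.resize(p[135:200,118:183,::-1],(400,400),interpolation=2)
B=cv2.resize(q[160:225,130:195,::-1],(400,400),interpolation=2)
cv2.imwrite("pics/cupin.png",np.hstack([A,B]))
cv2.imwrite("t4.png",p[:,:,::-1])
L(*Q,.155,.15);c=L(*Q,.101,.06,max_force=4);rep("down",c)
E
```

```text
open t 30.77 [0.5733 0.2683 0.1069] [ 3.1401  0.0041 -0.0742] F [ 0.5526 -0.019   0.0362] T [0.0039 0.0054 0.0234] op 0.0301 g 0.0
down False t 35.77 [ 0.4861 -0.3637  0.0655] [ 3.141  -0.0007 -0.07  ] F [-0.1811  0.1919  0.8583] T [ 0.0075 -0.0087  0.0001] op 0.0552 g 0.0
```

View pics/cupin.png

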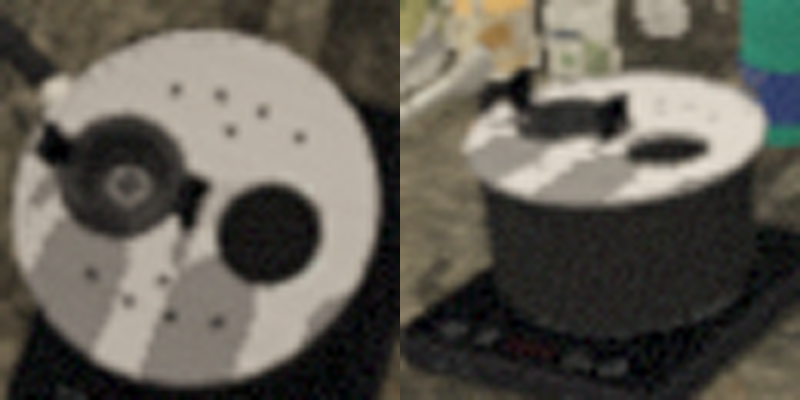

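The cup sits flat in the left hole with its tab pointing outward. The ring is at (127,184) and the rim centre at (124,175) in the left panel. Next: locate the ring and take the probe.

```bash
python3 - <<'E'
from h import *
f=lambda x,y,z:px("top",118+(x+.5)/6.154-.5,135+(y+.5)/6.154-.5,z)
print("ring",f(127,184,.121),"rim",f(124,175.5,.1415))
gripper_to(0,30); rep("grip")
o=observe();e=o["eef_pos"]
move_l([e[0],e[1],e[2]+.02],feed=.06);rep("lift")
move_l([e[0],e[1],.20],feed=.2);hold(.1);rep("up")
import cv2
q,d=get_image("scene");W=cloud("scene",d)
u,v,_=proj("scene",[*e[:2],.236-.05]).astype(int)
cv2.imwrite("pics/probe.png",cv2.resize(q[v-35:v+40,u-35:u+35,::-1],None,fx=7,fy=7,interpolation=2))
E
```

```text
ring [0.5728 0.2348 0.121 ] rim [0.5731 0.2315 0.1415]
grip t 36.13 [ 0.4861 -0.3636  0.0656] [ 3.141  -0.0007 -0.07  ] F [-0.372   0.0978  1.4112] T [0.0004 0.0643 0.037 ] op 0.0255 g 32.6
lift t 36.62 [ 0.4863 -0.3639  0.0861] [ 3.141  -0.0007 -0.07  ] F [-0.3305 -0.1522 -0.9268] T [ 0.0019  0.0093 -0.0152] op 0.0258 g 32.3
up t 37.45 [ 0.485  -0.3626  0.1973] [-3.1388  0.0032 -0.07  ] F [-0.3821  1.2425 -2.2088] T [ 0.0214 -0.0263  0.0379] op 0.0255 g 32.4
```

View pics/probe.png

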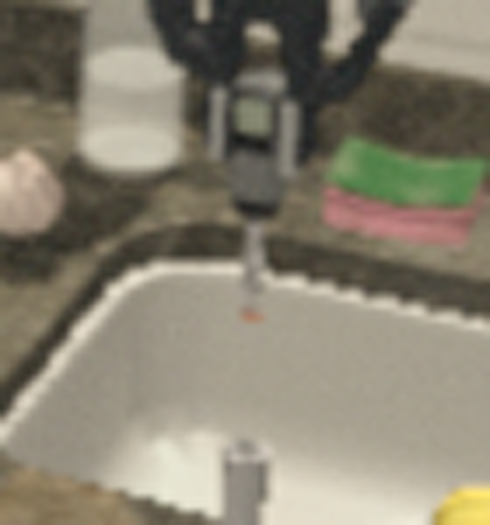

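The probe hangs upright in the fingers above its stand, with the copper foot at (250,315). The opening of 25.5 mm matches the 26 mm faces. Now over to the cup.

```bash
cat >> h.py <<'E'
def favg(n=10):
    F=[]
    for _ in range(n): hold(.05);o=observe();F.append([*o["ft_force"],*o["torque"],*o["eef_pos"]])
    return np.mean(F,0)
E
python3 - <<'E'
from h import *
C=(.5725,.2328)
e=observe()["eef_pos"]
move_l([e[0],e[1],.26],feed=.2)
movep([*C,.25],[-PI,0,-.07]); move_l([*C,.180],feed=.1); hold(.2)
a=favg();rep("hover");print(a)
c=move_l([*C,.1625],feed=.02,max_force=4.5);hold(.3)
b=favg();rep("down",c);print(b);print("dF",(b-a)[:6])
E
```

```text
hover t 41.66 [0.5725 0.2328 0.18  ] [ 3.1416  0.     -0.07  ] F [ 0.0981 -0.8574 -1.8916] T [ 0.0092  0.0089 -0.0281] op 0.0256 g 32.3
[ 0.266   0.1609 -0.8287  0.015  -0.0009 -0.0125  0.5726  0.2329  0.1803]
down False t 43.48 [0.5725 0.2328 0.1625] [ 3.1416 -0.     -0.07  ] F [-0.1102 -1.0653  1.5678] T [-0.1731  0.2117 -0.0256] op 0.0257 g 32.6
[-1.0594 -0.8491  1.4034 -0.1651  0.2616 -0.0125  0.5725  0.2328  0.1625]
dF [-1.3254 -1.01    2.2321 -0.1801  0.2626 -0.    ]
```

```bash
python3 - <<'E'
from h import *
C=(.5718,.2321)
move_l([.5725,.2328,.172],feed=.02);move_l([*C,.1705],feed=.01);hold(.4);a=favg();print(a)
move_l([*C,.1655],feed=.005,max_force=4);hold(.2);m=favg();print("mid",(m-a)[:6])
c=move_l([*C,.1614],feed=.004,max_force=4.5);hold(.3)
b=favg();rep("down",c);print("dF",(b-a)[:6],b[6:])
import cv2
p,d=get_image("scene");u,v,_=proj("scene",[*C,.15]).astype(int)
A=cv2.resize(p[v-40:v+20,u-35:u+35,::-1],(420,360),interpolation=2)
p,d=get_image("top");u,v,_=proj("top",[*C,.13]).astype(int)
B=cv2.resize(p[v-30:v+30,u-30:u+30,::-1],(360,360),interpolation=2)
cv2.imwrite("pics/fin.png",np.hstack([A,B]))
E
```

```text
[ 0.2685 -0.2158 -1.0808 -0.0049 -0.0136  0.0078  0.5718  0.2321  0.1705]
mid [-0.47   -0.3081  1.4593 -0.0561  0.1082 -0.0199]
down False t 49.17 [0.5718 0.2321 0.1614] [-3.1416 -0.     -0.07  ] F [-1.4336 -0.5423  2.7195] T [-0.1739  0.052  -0.0619] op 0.0257 g 32.6
dF [-0.8686 -0.7411  3.0814 -0.1538  0.1375 -0.0067] [0.5718 0.2321 0.1614]
```

View pics/fin.png

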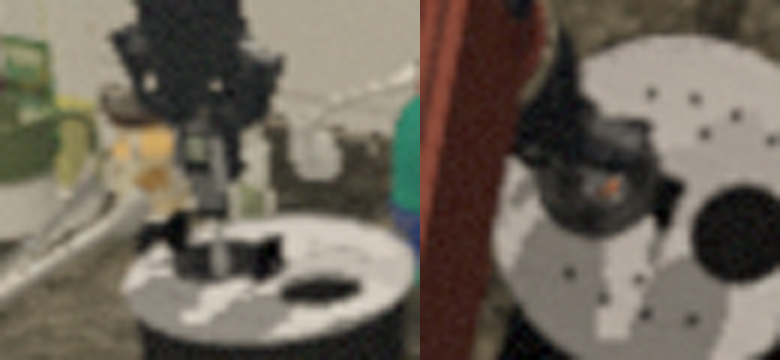

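```bash
python3 - <<'E'
from h import *
import cv2
u,v,_=proj("top",[.5718,.2321,.13]).astype(int)
f=lambda x,y:(u-30+(x-420+.5)/6-.5, v-30+(y+.5)/6-.5)
print("foot",f(608,187),px("top",*f(608,187),.123),"ring",px("top",138.2,164.5,.121))
print("cup rim centre now",f(599,176),"pred foot px",proj("top",[.5718,.2321,.121]))
p,_=get_image("top");p=p.astype(int);s=p[158:172,130:148]
r=s[...,0]-(s[...,1]+s[...,2])//2;print(r);print(s.mean(2).astype(int))
E
```

```text
foot (np.float64(138.91666666666666), np.float64(164.75)) [0.5723 0.2317 0.123 ] ring [0.5728 0.2349 0.121 ]
cup rim centre now (np.float64(137.41666666666666), np.float64(162.91666666666666)) pred foot px [138.8861 165.0058   1.6099]
[[ 2 -5  0  3  0 -3  1  2  2  4  4  5  4  5  3  5  9 15]
 [ 1  2  1 -3  1  2  0  1  2  3  1  1  3  0  4  4  7 12]
 [-3  4  0  3  0 -1 -1 -1  0  0  3  0  0 -1  0  4  4 10]
 [ 6  3  1  0  3  2  1 -1  2  1 -2 -1  0  0  3  0  5  7]
 [ 3  3  3  3  3  5  3  3  3  0  5  2  2  5  2  2  4  7]
 [ 1 -1  0  1  2  5  7  8  5 16 22  9  0  5  1  2  3  8]
 [ 6  1 -1  0  0  6  7  7 11 45 56 14  5  6  5  3  5  1]
 [ 4  0  3  3  8  7 10 17 30 55 58 15  2  6  4  4  4 -1]
 [ 7  5  5  6  5  7  9 18 27 32 25 11  6  3  6  1  4  4]
 [ 8  4  4  5  4  5  7 10 11 11 10  9  5  7  3  5  3  4]
 [ 2  7  6  4  2  3  0  3  7  6  6  5  5  5  6  4  3 -5]
 [ 0 -1  5  4  0  1  5  1  4  5  6  7  5  4  4  4  7 -2]
 [ 7  2  2  5  7  2  1  2  5  4  5  7  6  4  7 13 12  6]
 [ 9  5  2  2  4  3  3  6  5  7  7  6  6 10 12 14 15  6]]
[[ 20  23  24  21  29  32  40  43  49  49  52  64  77  82  67  53 
[... 284 characters left out ...]
 29  22  26  30  41  56]
 [ 36  29  24  35  38  59  78  84  78  73  80  81  39  28  29  33  38  44]
 [ 41  35  26  31  43  68  87  83  85  94 104  87  61  38  26  32  41  31]
 [ 45  30  33  42  48  75  92  75  81  90  94  80  60  41  34  38  38  23]
 [ 55  33  30  37  42  65  75  71  70  81 104  88  61  47  41  40  38  26]
 [ 51  38  37  38  48  50  49  55  59  75  85  75  52  52  47  44  35  16]
 [ 39  41  41  41  41  38  34  33  47  58  56  53  55  47  47  42  29  20]
 [ 32  30  38  30  37  21  25  30  39  47  52  54  60  52  47  52  47  17]
 [ 48  32  30  30  20  27  24  33  42  48  56  54  53  51  69 114 123  50]
 [ 83  52  42  32  32  24  29  34  42  52  52  51  61  82 123 158 150  69]]
```

```bash
python3 - <<'E'
import cv2
p=cv2.imread("t4.png").mean(2).astype(int);print(p[158:172,130:148])
E
```

```text
[[ 38  36  39  23  22  25  21  23  18  25  21  24  23  42  46  56  88 142]
 [ 26  32  28  23  23  19  30  33  30  24  24  24  32  31  46  55  68 118]
 [ 28  28  23  19  19  29  27  30  28  33  23  31  33  27  36  48  58  91]
 [ 32  32  28  26  25  31  29  35  41  41  30  33  36  35  30  43  53  82]
 [ 43  33  23  22  29  38  65  91  82  76  76  55  33  34  29  37  50  65]
 [ 43  35  28  37  41  58  86  97  78  73  90  88  53  35  30  45  52  54]
 [ 39  28  29  35  49  75  91  72  66  66  79  95  71  45  38  41  51  40]
 [ 44  36  28  42  52  83  95  69  58  66  77  91  77  49  43  43  48  28]
 [ 55  40  36  39  50  69  96  92  73  83 103  96  70  52  54  52  46  18]
 [ 55  46  40  43  49  51  71  90  93  97  91  76  58  57  52  46  40  26]
 [ 43  44  41  44  43  44  53  65  79  82  63  56  58  58  53  45  27  25]
 [ 39  36  39  33  34  44  43  49  55  58  55  61  63  57  48  54  51  23]
 [ 49  32  33  32  33  37  37  44  46  57  59  57  56  55  73 120 129  54]
 [ 88  56  43  36  30  35  38  40  44  56  57  52  64  89 127 165 154  71]]
```

The ring centre is at native (138.4,164.8) and the foot at about (139.0,164.9), so the foot is inside but about 2 mm off towards −y. I'll re-land it centred.

```bash
python3 - <<'E'
from h import *
C=(.5718,.2339)
move_l([.5718,.2321,.1705],feed=.02);move_l([*C,.1705],feed=.01);hold(.3);a=favg(14);print(a)
c=move_l([*C,.1614],feed=.005,max_force=4.5);hold(.3)
b=favg(14);rep("down",c);print("dF",(b-a)[:6],b[6:])
p,_=get_image("top");p=p.astype(int);s=p[160:170,132:146]
print(s[...,0]-(s[...,1]+s[...,2])//2)
E
```

```text
[-0.0249  0.1988 -0.7074  0.0039 -0.0095 -0.0135  0.5718  0.2339  0.1705]
down False t 54.23 [0.5718 0.2339 0.1614] [-3.1416 -0.0001 -0.07  ] F [ 0.0303 -0.7658  2.6792] T [-0.1774  0.0859 -0.0332] op 0.0255 g 32.7
dF [-0.5225 -0.6128  2.8595 -0.1622  0.1117  0.013 ] [0.5718 0.2339 0.1614]
[[ 0 -1 -2 -4 -1 -1  3  1 -4  1  1 -1  4  5]
 [ 1  3  2  5  4 -1 -3  2  0  0  2  1  3  2]
 [ 0  3  3  4  4  1  2  1  1  0  0  1  0  2]
 [ 0  2  3  6  8  9 19 27  9  7  3  2  1  3]
 [-1  2  5  7  8 10 36 54 21  7  7  4 -4 -1]
 [ 3  5  4  7 11 30 59 63 22  6  6  6  3  3]
 [ 3  3  6  9 13 25 43 37 13  9  7  9  5  4]
 [ 6  6  7  3  5  7 10 12 10  9  6  5  6  7]
 [ 6  3  8  5 -2  4  6  8  6  6  5  5  8  7]
 [ 4  3  3  3  1  2  3  7  7  6  7  3  3  4]]
```

```bash
python3 -c "
from plant import *
print(job_done())"
```

```text
the job is handed in; nothing more can be done
None
```

I handed the job in at about 54 s: the insert lies level on the pot's rim, the cup sits flat in one hole, and the probe is held upright with its foot centred in the ring. From the contact force (about 2.9 N), the foot is pushed in roughly 4.7 mm. A small sideways force (about 0.8 N) on the probe, which I took for friction, is unexplained.

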